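# Hang the ear defenders back on the rail under the bench shelf

## Task

Hang up the ear defenders that were left standing on the bench: put the headband over the rail under the shelf with one cup on either side of the rail, at the end away from the pair already hanging there, and gently slide them along until the headband is up against the end strap, so that the rest of the rail stays free. Let go so that they hang freely, and leave the hanging pair, the shelf unit and the other things on the bench as they are.

Things in the scene. Friction and masses are not known exactly. Their poses are not given: they have to be found in the camera images.
- ear_defenders: Loose ear defenders, grey cups, black cushions and headband, rigid, 180-340 g, standing on their cups. Origin on the bench midway between the cups; z up through the crown, x from cup to cup, y along the band's width; the cup at -x is nearer the robot. 160 mm across in x, 166 tall. Cups: 72 mm wide (y), z 0 to 96, x 40 to 80 mm either side. Centre of mass about 48 mm up.
- ear_defenders_crown (a point): Underside of their headband at its crown, 158.5 mm above their origin; it rests on top of the rail when they hang. The band is a half circle in their xz plane about x 0, z 95 mm, centre-line radius 67 mm, 7 mm thick, 24 mm wide (y). A 20 mm wide block joins it to each cup at z 95 to 117. Axes as ear_defenders.
- ear_defenders_slope (a point): Mid-thickness point of the band on the robot's side, 45 degrees down from the crown (x -47, z 142 mm in their frame), axes as theirs. A good grip: across the 24 mm width, fingers leaning with the slope; nothing lies inside the arch, and the fingertips stay clear of the rail, which ends up under the crown.
- rack: Shelf unit fixed to the bench. Origin on the bench below the middle of its rail; x away from the robot across the rail, y along it to the robot's left, z up. The rail is a 25 mm steel tube, axis 185 mm up, 340 mm long between two flat end straps (25 mm wide in x, 6 thick, z 165 to 455) that hang it from the shelf. 30 mm square posts stand behind at x 126, y +-215 mm.
- rail_mid (a point): Middle of the rail's axis, 185 mm above the bench; axes as rack.
- rail_stop (a point): Point on the rail's axis at the inner face of the end strap at the free end (rack y -170 mm, the robot's right), 185 mm above the bench; axes as rack. With the band up against the strap, the crown lies 12 mm in +y from this face.
- shelf_edge (a point): Middle of the lower front edge of the loaded shelf, 54 mm nearer the robot than the rail and 455 mm above the bench; axes as rack. The shelf spans rack x -54 to +110, y +-240 mm; a bracket under each end (y +-215 mm) reaches down to z 437. It is open below at the front: a tool leaning back towards the robot by 30 to 45 degrees gets in, an upright one hits the shelf.
- hung_pair: A second, equal pair of ear defenders already hanging on the rail, at its other half (rack y 70 to 130 mm). Same frame and sizes as the loose pair.
- tin: Bystander: round tin, 86 mm across, 95 mm tall, origin at the centre of its underside.
- tape: Bystander: roll of packing tape lying flat, 110 mm across, 48 mm tall, origin at the centre of its underside.
- bottle: Bystander: white plastic bottle, 64 mm across, 190 mm tall, origin at the centre of its underside.
- screwdriver: Bystander: screwdriver lying on the bench.
- dish: Bystander: steel dish, 100 mm across, 35 mm tall, origin at the centre of its underside.

How it is judged:
By the outcome, as a careful person would: the job done as asked, in the order asked, and still so for the second after the job is handed in, with the robot touching nothing.
It also fails if it takes over 54 s, if anything falls off the work surface, if the arm or the gripper's body presses on something with over 40 N, if the wrist force passes 120 N, or if a joint passes its speed limit or range.

## Robot

A 6-joint arm with a two-finger parallel gripper is mounted at the origin on the work surface. World frame = base frame: x ahead of the robot, y to its left, z up, the work surface at z = 0. Lengths are in m, angles in rad, forces in N, time in s.
With the tool pointing down it reaches from about 0.3 to 0.825 m from the base axis. Payload 5.4 kg.
Tool frame: the origin (TCP) lies at the very end of the fingers, on their centre line; the grasp point (between the pads) lies 19 mm behind it (r.pinch_z is the distance from the TCP to the grasp point, in m); y points along the fingers, x is the direction in which the jaws open and shut, and the axes are right-handed (so a half turn about y gives the same grasp; the last joint's range is limited). The gripper opens to 92 mm and grips with 3 to 60 N. Pads are 20 mm wide; open, the fingers measure 128 mm over their backs; the gripper's body (75 mm by 189 mm) begins 69 mm behind the grasp point.
Start: joints at [-1.459, 0.158, 1.597, -0, 1.386, -0.21], TCP at [0.182, -0.545, 0.215] pointing down, gripper open.
Joint ranges: [-2.91, 2.91], [-0.94, 2.29], [0.18, 2.7], [-1.29, 4.43], [0.17, 2.64], [-3, 3]. Speed limits (rad/s): [2.57, 2.57, 3.14, 3.14, 3.14, 3.14].

## Interface

Orientations are given as a rotation vector (axis times angle).
In Python, from station import r gives the robot as it stands. The module is installed in compiled form; this text tells all that it offers.
- The arm moves only by the shell command python3 -m creep 'ROWS' [FORCE]. ROWS is a JSON object of lists of equal length, an entry for each row: "translation": the shift along the tool's x, y, z in m, a list of three; "rot": the turn, a rotation vector about the tool's x, y, z in rad, a list of three; "claw": the opening, from 0 (shut) to 1 (fully open). In form: {"translation": [[x, y, z], ...], "rot": [[ax, ay, az], ...], "claw": [claw, ...]}. A call has 1 to 10 rows; each row is the pose to reach, as a shift and turn from the pose commanded when the call began, along the tool's axes at that moment; what a row does not reach only later rows make up. A row lasts 1/8 s, in which the tool goes at most 62.5 mm and 10.7 degrees, less where a joint would pass 70% of its speed; a pose out of reach is approached as far as the arm can. A call with a gripper value outside its range is refused whole. The fingers move at their own pace and stop on an object; FORCE is the grip in N (left out, the last holds). Time passes only in rows, so rows that repeat a pose let the fingers close. It gives the time, the measured TCP pose, the force and the opening at its end, in the units of the state.
- r.state(): the state, without advancing time (a new reading comes with each control period).
- r.grab_frame(name): name is "side" or "top" or "wrist"; returns a dict with "color" (384x512x3 uint8, blue, green, red), "depth" (384x512 float32, m along the optical axis (not along the pixel's ray), 0 where there is no reading), "fx", "fy", "cx", "cy" (pixels), "k1" (the pictures are not rectified: a ray, as slopes to the right and down, at radius r is drawn at 1 + k1 r^2 times it, then the intrinsics apply), "extrinsics" (4x4, takes a point from world to camera coordinates); the wrist camera has in their place "tool_from_camera" (4x4, takes a point from camera to tool coordinates, whose origin is the TCP and whose axes are the tool frame's). Camera axes: x right, y down, z forward; pixel columns grow to the right and rows downward; lengths in m; the calibration is good to about 2 mm. A picture is of the moment at which its call begins: read the wrist's pose just before it.
- r.finish_job(): hands the job in, once; it reports no verdict.
The state is a dict: "t": time; "joint_positions": joint angles; "joint_velocities": joint speeds; "effort": joint torques, N m; "position": TCP position; "eef_rot": TCP orientation; "wrist_force": force on the tool from outside, world axes, zero at the start; "wrist_torque": the same for the moment, N m; "opening": finger opening in m.
Only numpy, scipy, OpenCV 4.12 (cv2) and the standard library are available. Lean on these libraries where they do the work, as an engineer would, in place of code of your own. Each camera call takes 0.05 s, during which the arm holds its last target.

## Working session

There is one attempt and no reset: what is moved stays moved. The work goes in short steps, Python scripts to look and compute and a shell command to move; the robot and the scene stay as the last step left them, time stands still between calls to the robot, and variables do not carry over. Pictures are saved under pics/ and viewed, and the job is handed in when it is done.

```bash
mkdir -p pics; cat > h.py <<'E'
import numpy as np, cv2
from scipy.spatial.transform import Rotation as R
from station import r
def grab(n,tag):
    s=r.state(); f=r.grab_frame(n); cv2.imwrite(f'pics/{tag}.png',f['color']); np.savez(f'{tag}.npz',**{k:v for k,v in f.items()},pos=s['position'],rot=s['eef_rot']); return f
def world(tag,pts,d=None):
    f=np.load(tag+'.npz'); out=[]
    for u,v in pts:
        z=f['depth'][int(round(v)),int(round(u))] if d is None else d
        xd,yd=(u-f['cx'])/f['fx'],(v-f['cy'])/f['fy']
        K=np.array([[f['fx'],0,f['cx']],[0,f['fy'],f['cy']],[0,0,1]],float)
        p=cv2.undistortPoints(np.array([[[u,v]]],float),K,np.array([float(f['k1']),0,0,0])).ravel()
        c=np.array([p[0]*z,p[1]*z,z,1])
        if 'extrinsics' in f: w=np.linalg.inv(f['extrinsics'])@c
        else:
            t=f['tool_from_camera']@c; w=R.from_rotvec(f['rot']).apply(t[:3])+f['pos']
        out.append(w[:3])
    return np.array(out)
def cloud(tag):
    f=np.load(tag+'.npz'); d=f['depth']; K=np.array([[f['fx'],0,f['cx']],[0,f['fy'],f['cy']],[0,0,1]],float)
    v,u=np.mgrid[:384,:512]; p=cv2.undistortPoints(np.stack([u.ravel(),v.ravel()],1).astype(float)[:,None],K,np.array([float(f['k1']),0,0,0]))[:,0]
    z=d.ravel(); c=np.stack([p[:,0]*z,p[:,1]*z,z],1)
    if 'extrinsics' in f: M=np.linalg.inv(f['extrinsics']); w=c@M[:3,:3].T+M[:3,3]
    else:
        T=f['tool_from_camera']; w=R.from_rotvec(f['rot']).apply(c@T[:3,:3].T+T[:3,3])+f['pos']
    w[z==0]=np.nan
    return w.reshape(384,512,3)
E
python3 - <<'E'
from h import *
print(r.state(),r.pinch_z)
for n in ['side','top','wrist']:
    f=grab(n,n+'0'); print(n,f['fx'],f['k1'],f.get('extrinsics'),f.get('tool_from_camera'))
E
```

```text
{'t': 0.0, 'joint_positions': array([-1.45910628e+00,  1.59062602e-01,  1.59823010e+00, -3.31374160e-05,
        1.38618983e+00, -2.10067580e-01]), 'joint_velocities': array([ 0.00022283, -0.00049131,  0.00096441, -0.00063324, -0.00114909,
       -0.00058437]), 'effort': array([ 6.19029743e-04, -3.85566008e+01, -3.22108984e+01,  7.02733733e-02,
        3.78562021e-02, -1.44009309e-04]), 'position': array([ 0.18175057, -0.54485652,  0.21361238]), 'eef_rot': array([-1.34299535,  0.96985727, -0.96771466]), 'wrist_force': array([-0.40912593,  0.35710427, -0.076395  ]), 'wrist_torque': array([-0.03484242,  0.00232406, -0.0485568 ]), 'opening': 0.09172651585477415} 0.0187
side 357.1078410106325 -0.02066243015713909 [[-0.68113536 -0.73211189  0.00817314  0.39172628]
 [-0.51159565  0.46792855 -0.72063358  0.46657861]
 [ 0.52375996 -0.49503036 -0.69326795  1.02429704]
 [ 0.          0.          0.          1.        ]] None
top 365.0787617011606 -0.054899375350002465 [[ 0.01622077 -0.99986742  0.00142364  0.01169936]
 [-0.98149312 -0.01619437 -0.19081142  0.60186841]
 [ 0.19080918  0.00169781 -0.98162568  1.28631106]
 [ 0.          0.          0.          1.        ]] None
wrist 340.03182471981745 -4.212216593018419e-06 None [[ 9.99999748e-01  5.52752244e-04  4.44468880e-04  2.21888908e-04]
 [-2.84113540e-04 -2.62011972e-01  9.65064581e-01 -1.70586794e-01]
 [ 6.49897781e-04 -9.65064465e-01 -2.62011749e-01  7.45624983e-02]
 [ 0.00000000e+00  0.00000000e+00  0.00000000e+00  1.00000000e+00]]
```

View pics/side0.png

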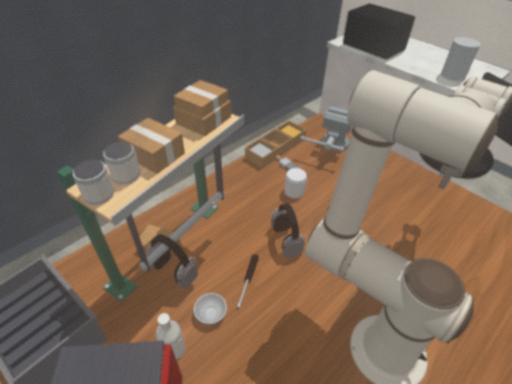

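View pics/top0.png

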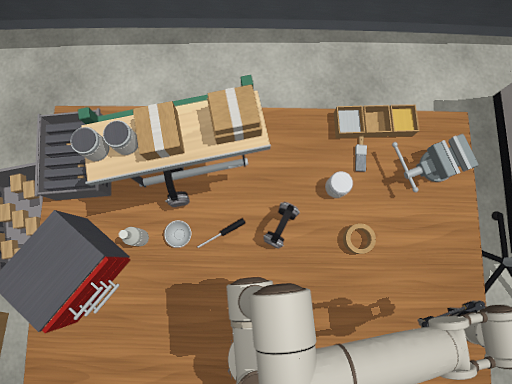

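View pics/wrist0.png

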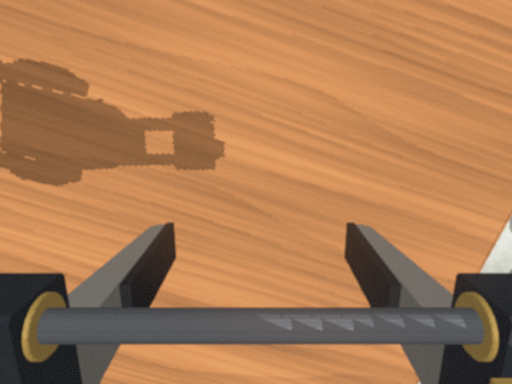

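```bash
python3 - <<'E'
from h import *
a=cv2.imread('pics/top0.png'); cv2.imwrite('pics/t_a.png',cv2.resize(a[140:260,120:320],None,fx=4,fy=4,interpolation=2)[:,:800])
b=cv2.imread('pics/side0.png'); cv2.imwrite('pics/s_a.png',cv2.resize(b[120:310,130:330],None,fx=4,fy=4)[:760][::1])
cv2.imwrite('pics/s_a.png',cv2.resize(b[160:310,120:320],None,fx=4,fy=4))
# bands: top-cam pixels by height
w=cloud('top0'); 
P=w[200:250,260:302]; m=(P[...,2]>0.02); q=P[m]; print(len(q)); 
print('loose top z>.15',q[q[:,2]>.15].mean(0),len(q[q[:,2]>.15]),q[:,2].max())
h=q[q[:,2]>.125]; c=h.mean(0);U,S,V=np.linalg.svd((h-c)[:,:2]);print('band dir',c,V, S/len(h)**.5, (h[:,:2]-c[:2])@V[0].min() if 0 else '')
for n,(v0,v1,u0,u1) in {'loose':(195,255,255,305)}.items():
    g=q[(q[:,2]>.03)]; print(n,g.min(0),g.max(0))
for z in [(.03,.11),(.11,.14),(.14,.17)]:
    g=q[(q[:,2]>z[0])&(q[:,2]<z[1])]; print(z,len(g),g.mean(0))
E
```

```text
611
loose top z>.15 [ 0.47630143 -0.07920403  0.16082716] 182 0.17098204712719856
band dir [ 0.4739348  -0.07810693  0.15449095] [[-0.89638639  0.44327354]
 [-0.44327354 -0.89638639]] [0.03595688 0.0068779 ] 
loose [ 0.39431137 -0.14042749  0.03093704] [ 0.56035714 -0.01640936  0.17098205]
(0.03, 0.11) 309 [ 0.4724644  -0.07314374  0.08004731]
(0.11, 0.14) 66 [ 0.46146365 -0.0725742   0.12559766]
(0.14, 0.17) 226 [ 0.4748073  -0.07847587  0.15767911]
```

View pics/t_a.png

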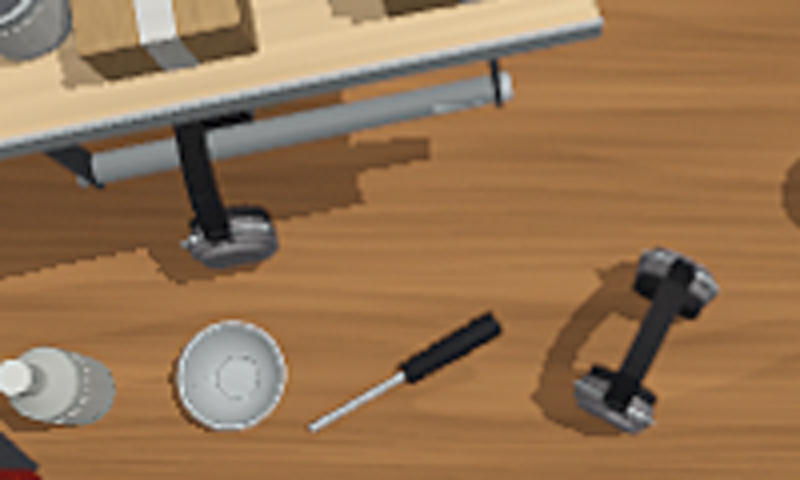

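View pics/s_a.png

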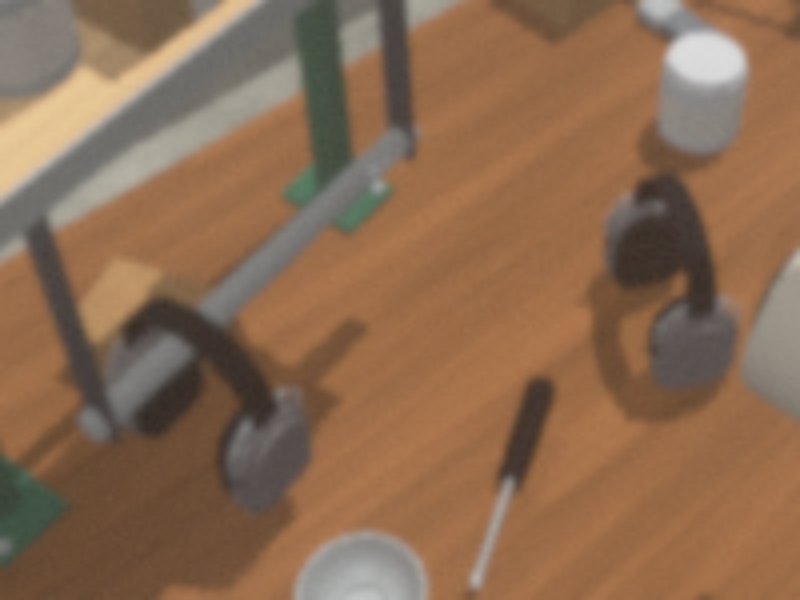

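```bash
python3 - <<'E'
from h import *
w=cloud('top0')
# rail pixels along visible line between (185,172) and (243,162)
pts=[]
for u in range(146,243):
    if 160<u<185: continue
    v0=182-(u-142)*(182-161.5)/(245-142)
    for v in np.arange(v0-6,v0+7):
        p=w[int(round(v)),u]
        if .17<p[2]<.215: pts.append(p)
pts=np.array(pts); print(len(pts))
def line(p):
    A=np.polyfit(p[:,1],p[:,0],1); 
    for _ in range(5):
        e=p[:,0]-np.polyval(A,p[:,1]); k=abs(e)<.015; A=np.polyfit(p[k,1],p[k,0],1)
    return A,k
A,k=line(pts); q=pts[k]; print('top rail x=a y+b',A,'yaw',np.degrees(-np.arctan(A[0])),q.min(0),q.max(0),np.percentile(q[:,2],[50,90,99]))
ws=cloud('side0').reshape(-1,3)
e=ws[:,0]-np.polyval(A,ws[:,1]); m=(abs(e)<.03)&(ws[:,2]>.165)&(ws[:,2]<.21)&(ws[:,1]<.42)&(ws[:,1]>-.05)
s=ws[m]; B,k=line(s); print('side',B,np.degrees(-np.arctan(B[0])),len(s),s.min(0),s.max(0))
# straps: points z .22-.43 near rail line
for nm,ww in(('top',w.reshape(-1,3)),('side',ws)):
    e=ww[:,0]-np.polyval(A,ww[:,1]); m=(abs(e)<.03)&(ww[:,2]>.22)&(ww[:,2]<.42)&(ww[:,1]<.5)&(ww[:,1]>-.1)
    s=ww[m]; print(nm,len(s)); 
    print(np.histogram(s[:,1],bins=np.arange(-.1,.5,.02)))
# wider band points for the side camera, loose pair
m=(abs(ws[:,0]-.475)<.12)&(abs(ws[:,1]+.078)<.1)&(ws[:,2]>.125)&(ws[:,2]<.18)
h=ws[m]; c=h.mean(0); print('side band',len(h),c,h[:,2].max()); U,S,V=np.linalg.svd((h-c)[:,:2],full_matrices=False);print(V,S/len(h)**.5)
E
```

```text
548
top rail x=a y+b [-0.22380186  0.68512549] yaw 12.615026324476334 [0.59044791 0.06312136 0.1804647 ] [0.6840414  0.38395435 0.20476498] [0.19427516 0.19843155 0.20075376]
side [-0.22049223  0.67940386] 12.434316598815052 991 [0.58247296 0.0463925  0.16545902] [0.68318171 0.41053684 0.20910342]
top 69
(array([ 0,  0,  0,  0,  0,  0,  0, 20,  0,  0,  0,  0,  0,  0,  0,  0,  0,
        0,  0,  0,  0,  0,  0,  0, 49,  0,  0,  0,  0]), array([-1.00000000e-01, -8.00000000e-02, -6.00000000e-02, -4.00000000e-02,
       -2.00000000e-02,  1.38777878e-17,  2.00000000e-02,  4.00000000e-02,
        6.00000000e-02,  8.00000000e-02,  1.00000000e-01,  1.20000000e-01,
        1.40000000e-01,  1.60000000e-01,  1.80000000e-01,  2.00000000e-01,
        2.20000000e-01,  2.40000000e-01,  2.60000000e-01,  2.80000000e-01,
        3.00000000e-01,  3.20000000e-01,  3.40000000e-01,  3.60000000e-01,
        3.80000000e-01,  4.00000000e-01,  4.20000000e-01,  4.40000000e-01,
        4.60000000e-01,  4.80000000e-01]))
side 624
(array([  0,   0,   0,   0,   0,   0,   0,  81, 221,   0,   0,   0,   0,
         0,   0,   0,   0,   0,   0,   0,   0,   0,   0,   0, 250,  72,
         0,   0,   0]), array([-1.00000000e-01, -8.00000000e-02, -6.00000000e-02, -4.00000000e-02,
       -2.00000000e-02,  1.38777878e-17,  2.00000000e-02,  4.00000000e-02,
        6.00000000e-02,  8.00000000e-02,  1.00000000e-01,  1.20000000e-01,
        1.40000000e-01,  1.60000000e-01,  1.80000000e-01,  2.00000000e-01,
        2.20000000e-01,  2.40000000e-01,  2.60000000e-01,  2.80000000e-01,
        3.00000000e-01,  3.20000000e-01,  3.40000000e-01,  3.60000000e-01,
        3.80000000e-01,  4.00000000e-01,  4.20000000e-01,  4.40000000e-01,
        4.60000000e-01,  4.80000000e-01]))
side band 222 [ 0.45469405 -0.06600493  0.15290298] 0.16822364099228249
[[-0.91228676  0.40955204]
 [ 0.40955204  0.91228676]] [0.02975603 0.00741175]
```

```bash
cat > fit.py <<'E'
from h import *
from scipy.optimize import least_squares
w=cloud('top0').reshape(-1,3); ws=cloud('side0').reshape(-1,3)
w=w[np.isfinite(w[:,0])]; ws=ws[np.isfinite(ws[:,0])]
def loc(p,x): 
    c,s=np.cos(x[2]),np.sin(x[2]); d=p[:,:2]-x[:2]; return np.c_[d@[c,s],d@[-s,c],p[:,2]]
def boxsd(l,lo,hi):
    c=(np.array(lo)+hi)/2;h=(np.array(hi)-lo)/2; q=abs(l-c)-h
    return np.linalg.norm(np.maximum(q,0),axis=1)+np.minimum(q.max(1),0)
def rack(l):
    q=np.c_[np.hypot(l[:,0],l[:,2]-.185)-.0125,abs(l[:,1])-.17]
    d=np.linalg.norm(np.maximum(q,0),axis=1)+np.minimum(q.max(1),0)
    for sgn in(1,-1): d=np.minimum(d,boxsd(l,[-.0125,sgn*.173-.003,.165],[.0125,sgn*.173+.003,.455]))
    return d
def ear(l):
    rr=np.hypot(l[:,0],l[:,2]-.095); q=np.c_[abs(rr-.067)-.0035,abs(l[:,1])-.012,.095-l[:,2]]
    d=np.linalg.norm(np.maximum(q,0),axis=1)+np.minimum(q.max(1),0)
    l2=l.copy(); l2[:,0]=abs(l2[:,0]); # cup as elliptic-ish disc box
    q=np.c_[np.hypot(l2[:,1]/.036,(l2[:,2]-.048)/.048)*.042-.042,abs(l2[:,0]-.06)-.02]
    return np.minimum(d,np.linalg.norm(np.maximum(q,0),axis=1)+np.minimum(q.max(1),0))
def fit(p,model,x,box,tol=(.02,.012,.008,.008)):
    for t in tol:
        l=loc(p,x); k=box(l)&(abs(model(l))<t); x=least_squares(lambda y:model(loc(p[k],y)),x,loss='soft_l1',f_scale=.002).x
    d=model(loc(p[k],x)); return np.r_[x[:2],np.degrees(x[2])],k.sum(),np.sqrt((d**2).mean())
if __name__=='__main__':
    rb=lambda l:(l[:,2]>.168)&(l[:,2]<.42)&(abs(l[:,1])<.19)&(abs(l[:,0])<.04)&~((l[:,1]>.05)&(l[:,1]<.15)&(l[:,2]<.24))
    x=np.radians(12.5); y0=.225; x0=np.array([.685-.222*y0,y0,x])
    for n,p in(('top',w),('side',ws),('both',np.r_[w,ws])): print('rack',n,fit(p,rack,x0,rb))
    eb=lambda l:(l[:,2]>.1)&(abs(l[:,1])<.05)&(abs(l[:,0])<.1)&(l[:,2]<.18)
    for n,p in(('top',w),('side',ws),('both',np.r_[w,ws])): print('loose',n,fit(p,ear,np.array([.475,-.078,np.radians(-26)]),eb))
    eb2=lambda l:(l[:,2]>.02)&(abs(l[:,1])<.05)&(abs(l[:,0])<.1)&(l[:,2]<.18)
    for n,p in(('top',w),('side',ws),('both',np.r_[w,ws])): print('looseall',n,fit(p,ear,np.array([.475,-.078,np.radians(-26)]),eb2))
E
python3 fit.py
```

```text
rack top (array([ 0.63711442,  0.22695595, 12.65759176]), np.int64(649), np.float64(0.0019615927120719594))
rack side (array([ 0.63495128,  0.22797857, 12.51551921]), np.int64(1270), np.float64(0.0016160701652886136))
rack both (array([ 0.63560661,  0.22796089, 12.59462192]), np.int64(1913), np.float64(0.001822238356779304))
loose top (array([  0.47658672,  -0.0804642 , -26.76411471]), np.int64(303), np.float64(0.002056414144563614))
loose side (array([  0.47352263,  -0.0765101 , -26.03893384]), np.int64(294), np.float64(0.0018298384596218697))
loose both (array([  0.47496747,  -0.07746934, -26.00767206]), np.int64(595), np.float64(0.0021623466452312186))
looseall top (array([  0.47780613,  -0.0786769 , -26.43500687]), np.int64(592), np.float64(0.002261894021746532))
looseall side (array([  0.47546854,  -0.07771601, -26.04444829]), np.int64(972), np.float64(0.0022498493982442526))
looseall both (array([  0.47587966,  -0.07787114, -26.1626263 ]), np.int64(1565), np.float64(0.002348304320603644))
```

```bash
cat > tgt.py <<'E'
from h import *
rk=(np.array([.6356,.2280,0]),np.radians(12.6)); ear0=(np.array([.4757,-.0778,0]),np.radians(-26.2))
def Rz(a): return R.from_euler('z',a)
def toolR(yaw,sx,lean):
    l=np.radians(lean); y=np.array([np.sin(l),0,-np.cos(l)]); x=np.array([0,sx,0.]); z=np.cross(x,y)
    return Rz(yaw)*R.from_matrix(np.c_[x,y,z])
def tcp(o,yaw,sx=1,lean=45,depth=.0187):
    T=toolR(yaw,sx,lean); s=np.array([-.047,0,.142])
    return o+Rz(yaw).apply(s)+depth*T.as_matrix()[:,1], T
def step(p,T,back=0):
    s=r.state(); C=R.from_rotvec(s['eef_rot']); q=p-back*T.as_matrix()[:,1]
    print('tr',np.round(C.inv().apply(q-s['position']),4),'rot',np.round((C.inv()*T).as_rotvec(),4),'deg',np.degrees((C.inv()*T).magnitude()).round(1),'dist',np.linalg.norm(q-s['position']).round(3),'tgt',q.round(4))
def show():
    s=r.state(); print('t',s['t'],'q',s['joint_positions'].round(3),'pos',s['position'].round(4),'F',s['wrist_force'].round(2),'M',s['wrist_torque'].round(2),'op',round(s['opening'],4))
E
python3 - <<'E'
from tgt import *
print(R.from_rotvec(r.state()['eef_rot']).as_matrix().round(2))
for sx in(1,-1):
    p,T=tcp(*ear0,sx=sx); step(p,T,.1); step(p,T,.0)
    print(T.as_matrix().round(2))
E
```

```text
[[ 0.32 -0.    0.95]
 [-0.95  0.    0.32]
 [-0.   -1.    0.  ]]
tr [-0.4237  0.0151  0.3522] rot [-0.378  -2.2131 -0.917 ] deg 139.0 dist 0.551 tgt [ 0.3819 -0.0317  0.1995]
tr [-0.3739  0.0857  0.4025] rot [-0.378  -2.2131 -0.917 ] deg 139.0 dist 0.556 tgt [ 0.4454 -0.0629  0.1288]
[[ 0.44  0.63 -0.63]
 [ 0.9  -0.31  0.31]
 [ 0.   -0.71 -0.71]]
tr [-0.4237  0.0151  0.3522] rot [ 0.7447  0.7372 -0.307 ] deg 62.6 dist 0.551 tgt [ 0.3819 -0.0317  0.1995]
tr [-0.3739  0.0857  0.4025] rot [ 0.7447  0.7372 -0.307 ] deg 62.6 dist 0.556 tgt [ 0.4454 -0.0629  0.1288]
[[-0.44  0.63  0.63]
 [-0.9  -0.31 -0.31]
 [ 0.   -0.71  0.71]]
```

```bash
python3 - <<'E'
from tgt import *
p,T=tcp(*ear0); step(p+[-.02,.01,.13],T)
E
```

```text
tr [-0.3899 -0.0443  0.3868] rot [-0.378  -2.2131 -0.917 ] deg 139.0 dist 0.551 tgt [ 0.4254 -0.0529  0.2588]
```

```bash
python3 -m creep '{"translation":[[-0.03,0,0.03],[-0.06,-0.01,0.06],[-0.09,-0.01,0.09],[-0.12,-0.02,0.12],[-0.15,-0.02,0.15],[-0.18,-0.03,0.18],[-0.21,-0.03,0.21],[-0.24,-0.03,0.24],[-0.27,-0.04,0.27],[-0.3,-0.04,0.3]],"rot":[[-0.028,-0.166,-0.069],[-0.057,-0.332,-0.138],[-0.085,-0.498,-0.206],[-0.113,-0.664,-0.275],[-0.142,-0.83,-0.344],[-0.17,-0.996,-0.413],[-0.198,-1.162,-0.481],[-0.227,-1.328,-0.55],[-0.255,-1.494,-0.619],[-0.284,-1.66,-0.688]],"claw":[1,1,1,1,1,1,1,1,1,1]}'
python3 - <<'E'
from tgt import *
show(); p,T=tcp(*ear0); step(p+[-.02,.01,.13],T)
E
```

```text
t: 1.4
position: [0.3786, -0.1658, 0.2542]
eef_rot: [-2.082, -0.689, 0.103]
wrist_force: [0.7, -0.4, 0.1]
opening: 0.0916
t 1.4 q [-0.638 -0.944  2.451 -0.104  0.986 -1.094] pos [ 0.3786 -0.1658  0.2542] F [ 0.74 -0.36  0.12] M [ 0.17  0.08 -0.01] op 0.0916
tr [ 0.0977 -0.0317  0.0664] rot [-0.0958 -0.5478 -0.2323] deg 34.5 dist 0.122 tgt [ 0.4254 -0.0529  0.2588]
```

```bash
python3 - <<'E'
from tgt import *
p,T=tcp(*ear0,lean=36); step(p+[.035,-.02,.11],T)
E
```

```text
tr [0.1234 0.021  0.0403] rot [ 0.0566 -0.5642 -0.1885] deg 34.2 dist 0.132 tgt [ 0.4784 -0.0819  0.2369]
```

```bash
python3 -m creep '{"translation":[[0.03,0.005,0.01],[0.06,0.01,0.02],[0.09,0.015,0.03],[0.123,0.021,0.04],[0.123,0.021,0.04]],"rot":[[0.014,-0.14,-0.047],[0.028,-0.28,-0.094],[0.042,-0.42,-0.141],[0.057,-0.564,-0.188],[0.057,-0.564,-0.188]],"claw":[1,1,1,1,1]}'
python3 - <<'E'
from tgt import *
show(); p,T=tcp(*ear0,lean=36); step(p+[.035,-.02,.11],T);step(p,T)
grab('wrist','w1'); grab('top','t1'); grab('side','s1')
E
```

```text
t: 2.02
position: [0.4782, -0.0828, 0.2362]
eef_rot: [-1.924, -1.195, 0.609]
wrist_force: [-0.2, -0.6, 0.5]
opening: 0.0918
t 2.025 q [-0.397 -0.618  2.319 -0.049  0.817 -1.484] pos [ 0.4782 -0.0828  0.2362] F [-0.18 -0.63  0.46] M [0.16 0.14 0.07] op 0.0918
tr [ 0.0009 -0.0006 -0.0002] rot [-0.0039 -0.0038 -0.0002] deg 0.3 dist 0.001 tgt [ 0.4784 -0.0819  0.2369]
tr [0.003  0.0651 0.0968] rot [-0.0039 -0.0038 -0.0002] deg 0.3 dist 0.117 tgt [ 0.4434 -0.0619  0.1269]
```

View pics/w1.png

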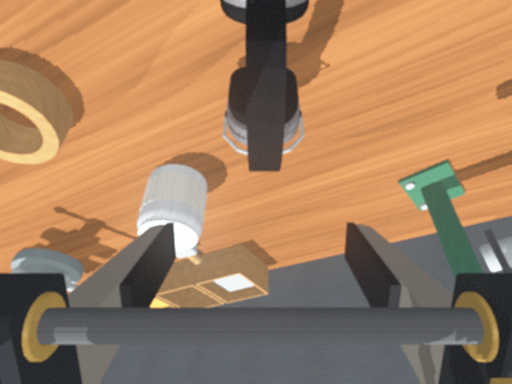

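View pics/s1.png

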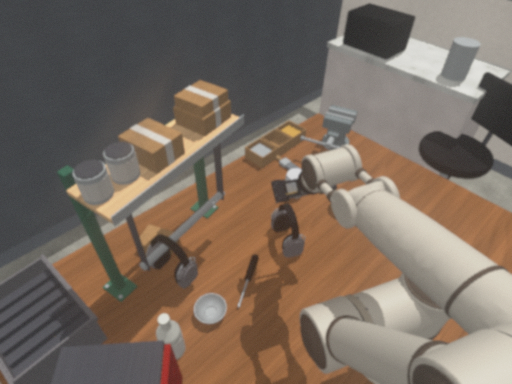

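The wrist picture shows the band running straight down the image at u≈266, between the pads (175 and 346, centre 260). Alignment is good, so I'll check the pose with the wrist depth.

```bash
python3 - <<'E'
from fit import *; from tgt import tcp,step
w1=cloud('w1').reshape(-1,3); w1=w1[np.isfinite(w1[:,0])]
eb=lambda l:(l[:,2]>.1)&(abs(l[:,1])<.05)&(abs(l[:,0])<.1)&(l[:,2]<.18)
x0=np.array([.4757,-.0778,np.radians(-26.2)])
print(fit(w1,ear,x0,eb))
l=loc(w1,x0); k=(abs(l[:,0])<.06)&(l[:,2]>.12)&(l[:,2]<.18)&(abs(l[:,1])<.04); print(k.sum(), l[k].mean(0), l[k].min(0), l[k].max(0))
E
```

```text
(array([  0.47483344,  -0.07795499, -28.06163132]), np.int64(6690), np.float64(0.0007546629026322194))
5538 [-0.02633904  0.00056395  0.15515834] [-0.05999917 -0.01160611  0.13091388] [0.04341904 0.01262534 0.16744334]
```

```bash
sed -i 's/ear0=(np.array(\[.4757,-.0778,0\]),np.radians(-26.2))/ear0=(np.array([.4750,-.0779,0]),np.radians(-27.7))/' tgt.py; python3 - <<'E'
from tgt import *
show(); p,T=tcp(*ear0,lean=36); step(p,T)
E
```

```text
t 2.175 q [-0.399 -0.622  2.321 -0.049  0.818 -1.484] pos [ 0.4775 -0.0839  0.2372] F [ 0.71 -0.67 -0.43] M [0.17 0.09 0.01] op 0.0917
tr [0.0048 0.0653 0.0979] rot [-0.0015  0.0148  0.0134] deg 1.1 dist 0.118 tgt [ 0.4431 -0.0612  0.1269]
```

```bash
python3 -m creep '{"translation":[[0.001,0.011,0.016],[0.002,0.022,0.033],[0.002,0.033,0.049],[0.003,0.043,0.065],[0.004,0.054,0.081],[0.004,0.065,0.098],[0.004,0.065,0.098],[0.004,0.065,0.098]],"rot":[[0,0.015,0.013],[0,0.015,0.013],[0,0.015,0.013],[0,0.015,0.013],[0,0.015,0.013],[0,0.015,0.013],[0,0.015,0.013],[0,0.015,0.013]],"claw":[1,1,1,1,1,1,1,1]}'
python3 - <<'E'
from tgt import *
show(); p,T=tcp(*ear0,lean=36); step(p,T)
grab('wrist','w2');grab('side','s2')
E
```

```text
t: 3.18
position: [0.4437, -0.062, 0.1284]
eef_rot: [-1.939, -1.174, 0.597]
wrist_force: [-0.0, 0.1, 0.1]
opening: 0.0917
t 3.175 q [-0.354 -0.608  2.535 -0.134  0.593 -1.356] pos [ 0.4437 -0.062   0.1284] F [-0.02  0.1   0.14] M [ 0.13  0.11 -0.05] op 0.0917
tr [0.0004 0.0007 0.0016] rot [0.0008 0.0007 0.0011] deg 0.1 dist 0.002 tgt [ 0.4431 -0.0612  0.1269]
```

View pics/w2.png

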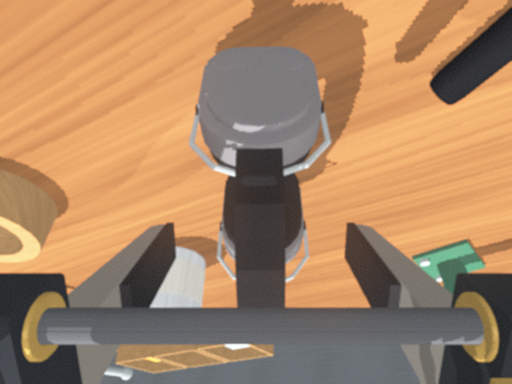

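```bash
python3 -m creep '{"translation":[[0,0,0.001],[0,0,0.001],[0,0,0.001],[0,0,0.001],[0,0,0.001],[0,0,0.001],[0,0,0.001],[0,0,0.001]],"rot":[[0,0,0],[0,0,0],[0,0,0],[0,0,0],[0,0,0],[0,0,0],[0,0,0],[0,0,0]],"claw":[0,0,0,0,0,0,0,0]}' 50
python3 - <<'E'
from tgt import *
show()
p,T=tcp(ear0[0]+[0,0,.06],ear0[1],lean=36); step(p,T)
E
```

```text
t: 4.28
position: [0.4423, -0.0612, 0.1267]
eef_rot: [-1.938, -1.173, 0.599]
wrist_force: [0.5, -0.6, -0.1]
opening: 0.0233
t 4.275 q [-0.354 -0.609  2.538 -0.134  0.593 -1.355] pos [ 0.4423 -0.0612  0.1267] F [ 0.5  -0.62 -0.09] M [0.04 0.11 0.01] op 0.0233
tr [ 0.0004 -0.0484 -0.0359] rot [-0.0012  0.0015  0.001 ] deg 0.1 dist 0.06 tgt [ 0.4431 -0.0612  0.1869]
```

```bash
python3 -m creep '{"translation":[[0,-0.008,-0.006],[0,-0.024,-0.018],[0,-0.04,-0.03],[0,-0.048,-0.036],[0,-0.048,-0.036]],"rot":[[0,0,0],[0,0,0],[0,0,0],[0,0,0],[0,0,0]],"claw":[0,0,0,0,0]}'
python3 - <<'E'
from fit import *; from tgt import *
show()
grab('wrist','w3');grab('side','s3')
w1=cloud('w3').reshape(-1,3); w1=w1[np.isfinite(w1[:,0])]
f=np.load('w3.npz'); C=R.from_rotvec(f['rot'])
# ear pose in tool nominal -> fit with 6dof small: use x,y,yaw,z,pitch
def L(p,x):
    l=loc(p,x[:3]); l=l-[0,0,x[3]]; 
    c=np.array([-.047,0,.142]); return R.from_rotvec([x[5],x[4],0]).inv().apply(l-c)+c
x=np.r_[ear0[0][:2],ear0[1],.06,0,0]
for t in (.02,.012,.008,.006,.006):
    l=L(w1,x); k=(l[:,2]>.1)&(abs(l[:,1])<.02)&(abs(l[:,0])<.09)&(l[:,2]<.18)&(abs(ear(l))<t)
    x=least_squares(lambda y:ear(L(w1[k],y)),x,loss='soft_l1',f_scale=.002).x
print(k.sum(),x[:2].round(4),'yaw',np.degrees(x[2]),'z',x[3],'pitch,roll deg',np.degrees(x[4:]), np.sqrt((ear(L(w1[k],x))**2).mean()))
E
```

```text
t: 4.9
position: [0.4434, -0.0617, 0.1872]
eef_rot: [-1.938, -1.174, 0.598]
wrist_force: [0.5, -0.4, -2.4]
opening: 0.0232
t 4.9 q [-0.354 -0.712  2.467 -0.108  0.765 -1.389] pos [ 0.4434 -0.0617  0.1872] F [ 0.48 -0.45 -2.4 ] M [ 0.38  0.54 -0.  ] op 0.0232
8064 [ 0.4705 -0.0763] yaw -28.87093687398797 z 0.05482804137260221 pitch,roll deg [-4.91025297  1.33343747] 0.0014118564299371538
```

View pics/w3.png

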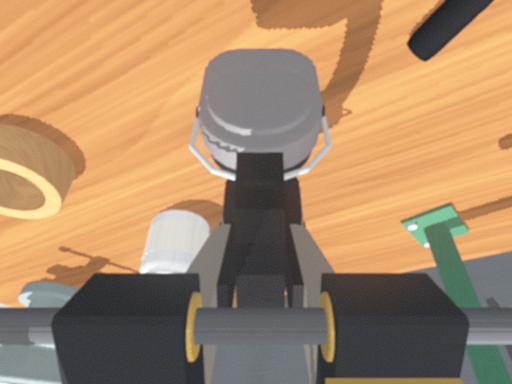

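View pics/s3.png

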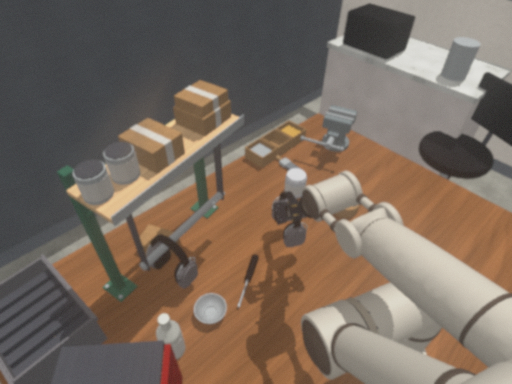

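```bash
cat >> tgt.py <<'E'
def rackp(x,y,z): return rk[0]+Rz(rk[1]).apply([x,y,z])
def go(x,y,z,lean=36,dyaw=0):
    p,T=tcp(rackp(x,y,z),rk[1]+dyaw,lean=lean); step(p,T)
E
python3 - <<'E'
from tgt import *
go(-.14,-.09,.215)
E
```

```text
tr [ 0.1635 -0.1499 -0.0596] rot [-0.0031 -0.5684 -0.4115] deg 40.2 dist 0.23 tgt [0.4835 0.1018 0.3419]
```

```bash
python3 -m creep '{"translation":[[0.02,-0.019,-0.007],[0.041,-0.037,-0.015],[0.061,-0.056,-0.022],[0.082,-0.075,-0.03]],"rot":[[0,-0.071,-0.051],[-0.001,-0.142,-0.103],[-0.001,-0.213,-0.154],[-0.002,-0.284,-0.206]],"claw":[0,0,0,0]}'
python3 - <<'E'
from tgt import *
show(); go(-.14,-.09,.215)
E
```

```text
t: 5.5
position: [0.4632, 0.0209, 0.2639]
eef_rot: [-1.739, -1.53, 0.781]
wrist_force: [0.1, -0.6, -3.8]
opening: 0.0233
t 5.5 q [-0.282 -0.762  2.341  0.111  0.944 -1.761] pos [0.4632 0.0209 0.2639] F [ 0.13 -0.64 -3.81] M [0.14 0.54 0.02] op 0.0233
tr [ 0.0828 -0.0574 -0.0536] rot [-0.0017 -0.2817 -0.2043] deg 19.9 dist 0.114 tgt [0.4835 0.1018 0.3419]
```

```bash
python3 -m creep '{"translation":[[0.021,-0.014,-0.013],[0.041,-0.029,-0.027],[0.062,-0.043,-0.04],[0.083,-0.057,-0.054],[0.083,-0.057,-0.054],[0.083,-0.057,-0.054]],"rot":[[0,-0.07,-0.051],[-0.001,-0.141,-0.102],[-0.001,-0.211,-0.153],[-0.002,-0.282,-0.204],[-0.002,-0.282,-0.204],[-0.002,-0.282,-0.204]],"claw":[0,0,0,0,0,0]}'
python3 - <<'E'
from tgt import *
show(); go(-.14,-.09,.215); go(-.012,-.09,.215)
grab('wrist','w4');grab('top','t4');grab('side','s4')
E
```

```text
t: 6.25
position: [0.4839, 0.1007, 0.3408]
eef_rot: [-1.494, -1.857, 0.947]
wrist_force: [0.4, 0.7, -3.6]
opening: 0.023
t 6.25 q [-0.205 -0.674  2.149  0.272  1.096 -2.045] pos [0.4839 0.1007 0.3408] F [ 0.43  0.67 -3.65] M [-0.05  0.63  0.06] op 0.023
tr [ 0.0012 -0.001  -0.0005] rot [-0.0005 -0.0028 -0.0032] deg 0.2 dist 0.002 tgt [0.4835 0.1018 0.3419]
tr [ 0.0017  0.0741 -0.1041] rot [-0.0005 -0.0028 -0.0032] deg 0.2 dist 0.128 tgt [0.6084 0.1297 0.3419]
```

View pics/w4.png

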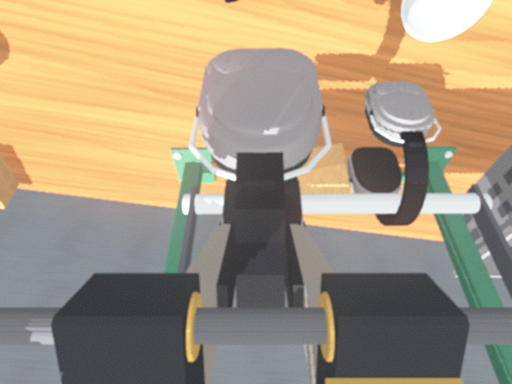

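View pics/s4.png

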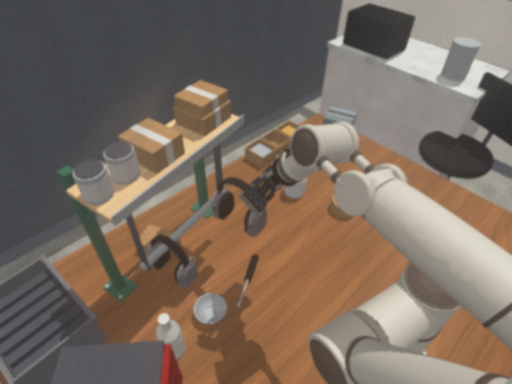

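View pics/t4.png

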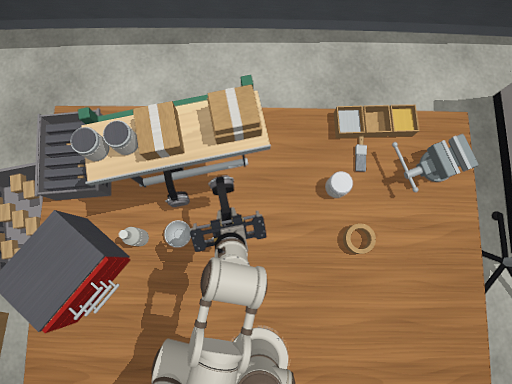

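```bash
cat > fitpose.py <<'E'
from fit import *; from tgt import *
def L(p,x):
    l=loc(p,x[:3])-[0,0,x[3]]; c=np.array([-.047,0,.142]); return R.from_rotvec([x[5],x[4],0]).inv().apply(l-c)+c
def fitp(tags,o,yaw,zmin=.02,xmin=-.03,free=6):
    P=[]
    for t in tags:
        q=cloud(t).reshape(-1,3); P.append(q[np.isfinite(q[:,0])])
    P=np.vstack(P); x=np.r_[o[:2],yaw,o[2],0,0]
    for t in (.025,.015,.01,.008,.008):
        l=L(P,x); k=(l[:,2]>zmin)&(abs(l[:,1])<.06)&(l[:,0]>xmin)&(l[:,0]<.1)&(l[:,2]<.18)&(abs(ear(l))<t)
        x=least_squares(lambda y:np.r_[ear(L(P[k],y)),np.array(y[4:])*.05],x,loss='soft_l1',f_scale=.002).x
    cr=R.from_rotvec([x[5],x[4],0]).apply(np.array([0,0,.1585])-[-.047,0,.142])+[-.047,0,.142]
    cw=np.r_[x[:2],x[3]]+Rz(x[2]).apply(cr); q=Rz(-rk[1]).apply(cw-rk[0])
    print(tags,k.sum(),'rms',np.sqrt((ear(L(P[k],x))**2).mean()).round(4),'origin rack',Rz(-rk[1]).apply(np.r_[x[:2],x[3]]-rk[0]).round(4),'yaw rel',np.degrees(x[2]-rk[1]).round(2),'pitch roll',np.degrees(x[4:]).round(2),'crown in rack',q.round(4))
E
python3 - <<'E'
from fitpose import *
o=rackp(-.14,-.09,.215)
fitp(['s4'],o,rk[1]);fitp(['t4'],o,rk[1]);fitp(['s4','t4'],o,rk[1]);fitp(['s4','t4'],o,rk[1],.1)
E
```

```text
['s4'] 720 rms 0.0017 origin rack [-0.1397 -0.09    0.2131] yaw rel 1.23 pitch roll [1.07 0.37] crown in rack [-0.1394 -0.0901  0.3707]
['t4'] 490 rms 0.0019 origin rack [-0.1387 -0.0922  0.2136] yaw rel 0.49 pitch roll [0.46 0.  ] crown in rack [-0.1386 -0.0922  0.3717]
['s4', 't4'] 1208 rms 0.002 origin rack [-0.1389 -0.0906  0.214 ] yaw rel 1.32 pitch roll [1.23 0.01] crown in rack [-0.1386 -0.0906  0.3715]
['s4', 't4'] 515 rms 0.0016 origin rack [-0.1396 -0.0907  0.2129] yaw rel 1.59 pitch roll [-0.   -0.66] crown in rack [-0.1396 -0.0905  0.3714]
```

```bash
python3 -m creep '{"translation":[[0,0.007,-0.011],[0.001,0.019,-0.027],[0.001,0.031,-0.044],[0.001,0.043,-0.061],[0.001,0.055,-0.078],[0.002,0.066,-0.094],[0.002,0.073,-0.105],[0.002,0.073,-0.105]],"rot":[[0,0,0],[0,0,0],[0,0,0],[0,0,0],[0,0,0],[0,0,0],[0,0,0],[0,0,0]],"claw":[0,0,0,0,0,0,0,0]}'
python3 - <<'E'
from fitpose import *
show(); go(-.012,-.09,.215); go(-.008,-.09,.14);go(0,-.09,.065)
grab('wrist','w5');grab('top','t5');grab('side','s5')
o=rackp(-.012,-.09,.215)
fitp(['s5'],o,rk[1],xmin=-.05);fitp(['s5'],o,rk[1],.1,-.05)
E
```

```text
t: 7.4
position: [0.609, 0.1305, 0.3448]
eef_rot: [-1.495, -1.859, 0.947]
wrist_force: [-0.0, 1.0, -3.5]
opening: 0.0234
t 7.4 q [-0.071 -0.265  1.869  0.208  0.938 -1.931] pos [0.609  0.1305 0.3448] F [-0.03  1.02 -3.53] M [-0.1   0.74 -0.01] op 0.0234
tr [-0.0006  0.002   0.0023] rot [ 0.001  -0.0019 -0.0026] deg 0.2 dist 0.003 tgt [0.6084 0.1297 0.3419]
tr [-0.0006  0.0649  0.0432] rot [ 0.001  -0.0019 -0.0026] deg 0.2 dist 0.078 tgt [0.6123 0.1306 0.2669]
tr [-0.0005  0.1303  0.0809] rot [ 0.001  -0.0019 -0.0026] deg 0.2 dist 0.153 tgt [0.6201 0.1323 0.1919]
['s5'] 651 rms 0.0019 origin rack [-0.012  -0.0883  0.2166] yaw rel 1.74 pitch roll [0.71 0.34] crown in rack [-0.0118 -0.0884  0.3745]
['s5'] 118 rms 0.0012 origin rack [-0.0125 -0.0873  0.2167] yaw rel 1.04 pitch roll [-0.    2.69] crown in rack [-0.0124 -0.0881  0.3752]
```

View pics/s5.png

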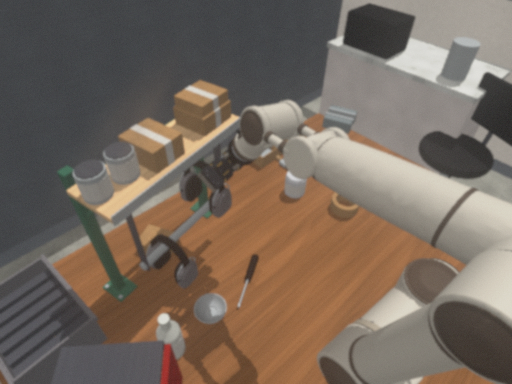

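View pics/w5.png

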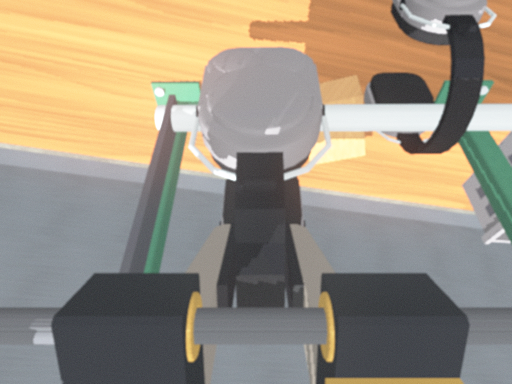

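The far cup is over the rail and the pair straddles it with no contact force. Lowering.

```bash
python3 -m creep '{"translation":[[-0.001,0.013,0.009],[-0.001,0.029,0.02],[-0.001,0.047,0.031],[-0.001,0.065,0.043],[-0.001,0.083,0.053],[-0.001,0.1,0.063],[-0.001,0.118,0.073],[-0.001,0.13,0.08],[-0.001,0.13,0.08]],"rot":[[0,0,0],[0,0,0],[0,0,0],[0,0,0],[0,0,0],[0,0,0],[0,0,0],[0,0,0],[0,0,0]],"claw":[0,0,0,0,0,0,0,0,0]}'
python3 - <<'E'
from fitpose import *
show(); go(0,-.09,.065); go(0,-.09,.041)
grab('wrist','w6');grab('side','s6')
o=rackp(0,-.09,.065)
fitp(['s6'],o,rk[1],xmin=-.05);fitp(['s6'],o,rk[1],.1,-.05)
E
```

```text
t: 8.68
position: [0.6198, 0.1321, 0.1915]
eef_rot: [-1.493, -1.858, 0.948]
wrist_force: [1.1, 0.7, -3.0]
opening: 0.0229
t 8.675 q [-0.066 -0.104  2.039  0.287  0.618 -2.038] pos [0.6198 0.1321 0.1915] F [ 1.08  0.66 -3.02] M [-0.07  0.53  0.06] op 0.0229
tr [ 0.0002 -0.0001 -0.0005] rot [-0.0008 -0.002  -0.0019] deg 0.2 dist 0.001 tgt [0.6201 0.1323 0.1919]
tr [0.0002 0.0193 0.0136] rot [-0.0008 -0.002  -0.0019] deg 0.2 dist 0.024 tgt [0.6201 0.1323 0.1679]
['s6'] 408 rms 0.0019 origin rack [ 0.0005 -0.0891  0.0644] yaw rel 2.06 pitch roll [-0.21 -0.61] crown in rack [ 0.0004 -0.0889  0.2231]
['s6'] 172 rms 0.0015 origin rack [ 0.0005 -0.0884  0.0645] yaw rel 0.99 pitch roll [-0.    2.41] crown in rack [ 0.0005 -0.0891  0.223 ]
```

View pics/s6.png

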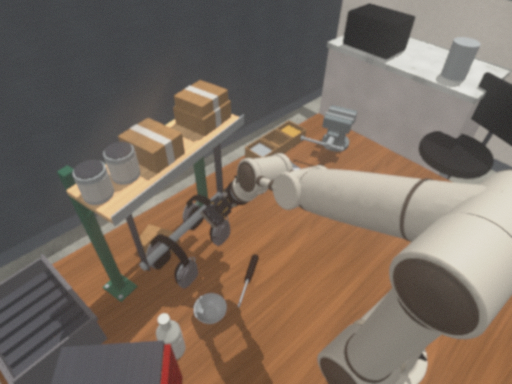

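View pics/w6.png

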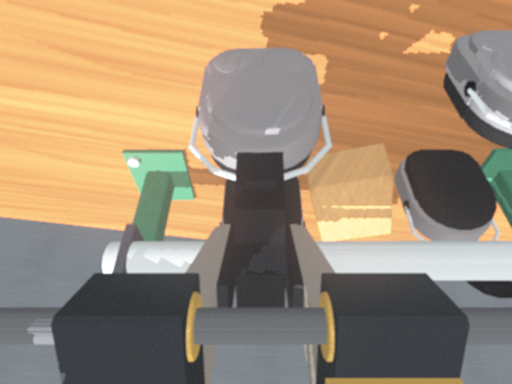

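```bash
python3 -m creep '{"translation":[[0,0.004,0.003],[0,0.008,0.006],[0,0.012,0.009],[0,0.016,0.012],[0,0.018,0.013],[0,0.018,0.013]],"rot":[[0,0,0],[0,0,0],[0,0,0],[0,0,0],[0,0,0],[0,0,0]],"claw":[0,0,0,0,0,0]}'
python3 -m creep '{"translation":[[0,0.001,0.0006],[0,0.0016,0.0012],[0,0.0016,0.0012]],"rot":[[0,0,0],[0,0,0],[0,0,0]],"claw":[0,0,0]}'
python3 -c "
from tgt import *
show()"
```

```text
t: 9.52
position: [0.6211, 0.1321, 0.1712]
eef_rot: [-1.495, -1.86, 0.946]
wrist_force: [-0.8, 0.5, -3.1]
opening: 0.0234
t: 9.9
position: [0.6212, 0.132, 0.1695]
eef_rot: [-1.496, -1.86, 0.946]
wrist_force: [-0.5, -0.5, -3.1]
opening: 0.0231
t 9.9 q [-0.066 -0.07   2.057  0.31   0.565 -2.067] pos [0.6212 0.132  0.1695] F [-0.53 -0.54 -3.05] M [-0.11  0.64 -0.  ] op 0.0231
```

```bash
for i in 1 2; do :; done; python3 -m creep '{"translation":[[0,0.0008,0.0006],[0,0.0016,0.0012],[0,0.0016,0.0012]],"rot":[[0,0,0],[0,0,0],[0,0,0]],"claw":[0,0,0]}'
python3 -m creep '{"translation":[[0,0.0008,0.0006],[0,0.0008,0.0006]],"rot":[[0,0,0],[0,0,0]],"claw":[0,0]}'
python3 -c "
from tgt import *
show()"
```

```text
t: 10.28
position: [0.621, 0.132, 0.1673]
eef_rot: [-1.495, -1.86, 0.946]
wrist_force: [0.5, 0.7, -2.1]
opening: 0.0237
t: 10.52
position: [0.621, 0.132, 0.1663]
eef_rot: [-1.495, -1.86, 0.946]
wrist_force: [-0.4, 0.1, -3.2]
opening: 0.0234
t 10.525 q [-0.066 -0.066  2.059  0.314  0.559 -2.071] pos [0.621  0.132  0.1663] F [-0.43  0.08 -3.22] M [-0.11  0.58 -0.03] op 0.0234
```

```bash
python3 -m creep '{"translation":[[0,0.0008,0.0006],[0,0.0008,0.0006]],"rot":[[0,0,0],[0,0,0]],"claw":[0,0]}'
python3 -m creep '{"translation":[[0,0.0008,0.0006],[0,0.0008,0.0006]],"rot":[[0,0,0],[0,0,0]],"claw":[0,0]}'
python3 -c "
from tgt import *
show()"
```

```text
t: 10.78
position: [0.6213, 0.132, 0.1658]
eef_rot: [-1.496, -1.861, 0.946]
wrist_force: [-0.1, -0.7, -1.6]
opening: 0.023
t: 11.02
position: [0.6216, 0.1321, 0.1652]
eef_rot: [-1.497, -1.861, 0.945]
wrist_force: [-1.7, 0.4, -0.2]
opening: 0.0233
t 11.025 q [-0.066 -0.063  2.06   0.316  0.554 -2.074] pos [0.6216 0.1321 0.1652] F [-1.71  0.42 -0.21] M [0.07 0.24 0.04] op 0.0233
```

```bash
python3 -c "
from tgt import *
s=r.state(); C=R.from_rotvec(s['eef_rot']); 
print(C.inv().apply(Rz(rk[1]).apply([0,-.05,0])).round(5), Rz(-rk[1]).apply(s['position']-rk[0]))"
python3 -m creep '{"translation":[[-0.003,0,0],[-0.008,0,0],[-0.013,0,0],[-0.018,0,0],[-0.023,0,0],[-0.028,0,0],[-0.033,0,0],[-0.038,0,0],[-0.042,0,0],[-0.045,0,0]],"rot":[[0,0,0],[0,0,0],[0,0,0],[0,0,0],[0,0,0],[0,0,0],[0,0,0],[0,0,0],[0,0,0],[0,0,0]],"claw":[0,0,0,0,0,0,0,0,0,0]}'
python3 -c "
from tgt import *
show();s=r.state();print(Rz(-rk[1]).apply(s['position']-rk[0]))
grab('wrist','w7');grab('top','t7');grab('side','s7')
from fitpose import *
o=rackp(0,-.135,.039)
fitp(['s7'],o,rk[1],xmin=-.05);fitp(['s7'],o,rk[1],.1,-.05)
"
```

```text
[-5.0e-02  1.5e-04 -6.0e-05] [-0.03460016 -0.09057892  0.16521697]
t: 12.28
position: [0.6309, 0.0878, 0.1647]
eef_rot: [-1.496, -1.86, 0.946]
wrist_force: [-1.3, 2.8, 3.4]
opening: 0.0231
t 12.275 q [-0.165 -0.055  2.053  0.407  0.586 -2.231] pos [0.6309 0.0878 0.1647] F [-1.3   2.76  3.43] M [ 0.52 -0.11  0.52] op 0.0231
[-0.03514232 -0.13576187  0.1646538 ]
['s7'] 391 rms 0.0022 origin rack [-0.0002 -0.133   0.0357] yaw rel 2.17 pitch roll [-1.93 -1.64] crown in rack [-0.0008 -0.1326  0.1957]
['s7'] 188 rms 0.0024 origin rack [ 0.0006 -0.1302  0.0375] yaw rel -1.9 pitch roll [-0.   -0.51] crown in rack [ 0.0006 -0.13    0.196 ]
```

View pics/w7.png

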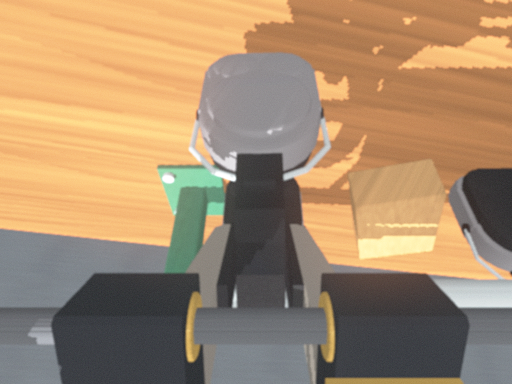

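```bash
python3 -m creep '{"translation":[[-0.002,-0.0004,-0.0003],[-0.004,-0.0004,-0.0003],[-0.007,-0.0004,-0.0003],[-0.01,-0.0004,-0.0003],[-0.013,-0.0004,-0.0003],[-0.015,-0.0004,-0.0003],[-0.016,-0.0004,-0.0003]],"rot":[[0,0,0],[0,0,0],[0,0,0],[0,0,0],[0,0,0],[0,0,0],[0,0,0]],"claw":[0,0,0,0,0,0,0]}'
python3 -c "
from tgt import *
show();s=r.state();print(Rz(-rk[1]).apply(s['position']-rk[0]))"
python3 -m creep '{"translation":[[-0.001,0,0],[-0.002,0,0],[-0.002,0,0]],"rot":[[0,0,0],[0,0,0],[0,0,0]],"claw":[0,0,0]}'
python3 -c "
from tgt import *
show();s=r.state();print(Rz(-rk[1]).apply(s['position']-rk[0]))"
```

```text
t: 13.3
position: [0.6342, 0.0723, 0.165]
eef_rot: [-1.496, -1.86, 0.946]
wrist_force: [-0.8, 2.2, 1.2]
opening: 0.0231
t 13.3 q [-0.199 -0.05   2.047  0.434  0.6   -2.28 ] pos [0.6342 0.0723 0.165 ] F [-0.82  2.19  1.16] M [ 0.3  -0.    0.34] op 0.0231
[-0.03530546 -0.15166212  0.16497233]
t: 13.68
position: [0.6347, 0.0704, 0.165]
eef_rot: [-1.496, -1.86, 0.946]
wrist_force: [-0.8, 2.7, 2.5]
opening: 0.0231
t 13.675 q [-0.203 -0.049  2.047  0.438  0.601 -2.286] pos [0.6347 0.0704 0.165 ] F [-0.78  2.65  2.48] M [0.22 0.13 0.29] op 0.0231
[-0.03528772 -0.15360147  0.16501661]
```

```bash
python3 -m creep '{"translation":[[-0.001,0,0],[-0.002,0,0],[-0.002,0,0]],"rot":[[0,0,0],[0,0,0],[0,0,0]],"claw":[0,0,0]}'
python3 -m creep '{"translation":[[-0.001,0,0],[-0.001,0,0]],"rot":[[0,0,0],[0,0,0]],"claw":[0,0]}'
python3 -m creep '{"translation":[[-0.001,0,0],[-0.001,0,0]],"rot":[[0,0,0],[0,0,0]],"claw":[0,0]}'
python3 -c "
from tgt import *
show();s=r.state();print(Rz(-rk[1]).apply(s['position']-rk[0]))"
```

```text
t: 14.05
position: [0.6351, 0.0684, 0.165]
eef_rot: [-1.496, -1.86, 0.946]
wrist_force: [-1.6, 2.9, 0.3]
opening: 0.0233
t: 14.3
position: [0.6354, 0.0675, 0.1651]
eef_rot: [-1.496, -1.86, 0.946]
wrist_force: [-2.1, 1.2, 0.2]
opening: 0.023
t: 14.55
position: [0.6356, 0.0665, 0.1651]
eef_rot: [-1.496, -1.86, 0.946]
wrist_force: [-1.3, 1.3, 0.2]
opening: 0.023
t 14.55 q [-0.212 -0.048  2.045  0.444  0.604 -2.298] pos [0.6356 0.0665 0.1651] F [-1.29  1.33  0.23] M [0.23 0.09 0.3 ] op 0.023
[-0.03527061 -0.15759418  0.16505615]
```

```bash
python3 -m creep '{"translation":[[-0.001,0,0],[-0.001,0,0]],"rot":[[0,0,0],[0,0,0]],"claw":[0,0]}'
python3 -m creep '{"translation":[[-0.001,0,0],[-0.001,0,0]],"rot":[[0,0,0],[0,0,0]],"claw":[0,0]}'
python3 -c "
from tgt import *
show();s=r.state();print(Rz(-rk[1]).apply(s['position']-rk[0]))
a=grab('wrist','w8');grab('top','t8');b=grab('side','s8')
cv2.imwrite('pics/s8c.png',cv2.resize(b['color'][120:270,150:310],None,fx=4,fy=4,interpolation=2))
a=np.load('t8.npz')['color'];cv2.imwrite('pics/t8c.png',cv2.resize(a[140:240,170:300],None,fx=5,fy=5,interpolation=2))
"
```

```text
t: 14.8
position: [0.6358, 0.0655, 0.1651]
eef_rot: [-1.496, -1.86, 0.946]
wrist_force: [-1.4, 1.6, 0.9]
opening: 0.0231
t: 15.05
position: [0.6359, 0.0649, 0.1651]
eef_rot: [-1.495, -1.86, 0.946]
wrist_force: [-0.1, 3.1, 1.7]
opening: 0.0233
t 15.05 q [-0.216 -0.047  2.044  0.448  0.606 -2.304] pos [0.6359 0.0649 0.1651] F [-0.12  3.1   1.66] M [0.48 0.05 0.46] op 0.0233
[-0.03528266 -0.15925659  0.16505876]
```

View pics/s8c.png

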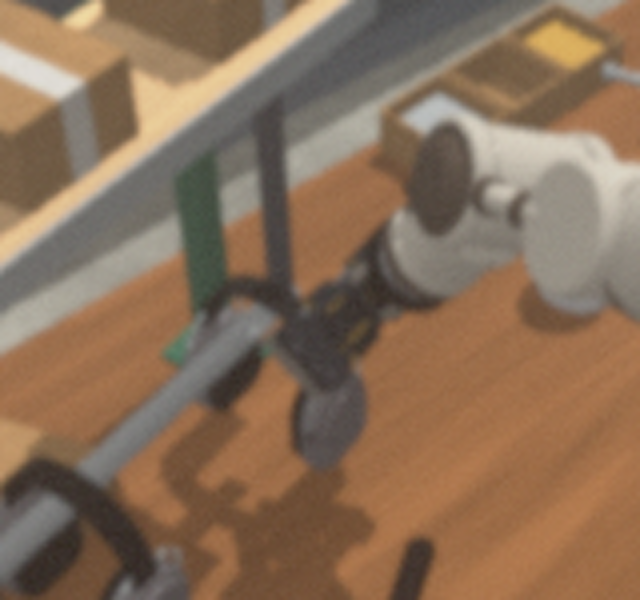

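View pics/t8c.png

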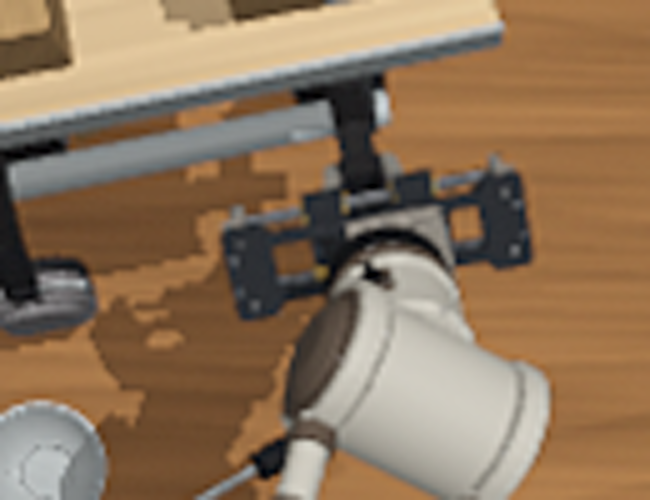

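```bash
python3 -m creep '{"translation":[[-0.001,0,0],[-0.001,0,0]],"rot":[[0,0,0],[0,0,0]],"claw":[0,0]}'
python3 -c "
from tgt import *
show();s=r.state();print(Rz(-rk[1]).apply(s['position']-rk[0]))"
```

```text
t: 15.45
position: [0.6359, 0.0646, 0.165]
eef_rot: [-1.493, -1.861, 0.946]
wrist_force: [-2.2, 7.3, 1.5]
opening: 0.0229
t 15.45 q [-0.217 -0.047  2.044  0.45   0.608 -2.308] pos [0.6359 0.0646 0.165 ] F [-2.25  7.33  1.52] M [0.89 0.04 0.92] op 0.0229
[-0.03536151 -0.15954997  0.16497402]
```

```bash
python3 -m creep '{"translation":[[0.0008,0,0],[0.0008,0,0]],"rot":[[0,0,0],[0,0,0]],"claw":[0,0]}' 
python3 -c "
from tgt import *
show()"
python3 -m creep '{"translation":[[0,0,0],[0,0,0],[0,0,0],[0,0,0],[0,0,0],[0,0,0],[0,0,0],[0,0,0]],"rot":[[0,0,0],[0,0,0],[0,0,0],[0,0,0],[0,0,0],[0,0,0],[0,0,0],[0,0,0]],"claw":[0.28,0.32,0.36,0.4,0.45,0.5,0.55,0.6]}'
python3 -c "
from tgt import *
show();s=r.state();print(Rz(-rk[1]).apply(s['position']-rk[0]))
a=grab('wrist','w9');b=grab('side','s9')
cv2.imwrite('pics/s9c.png',cv2.resize(b['color'][120:270,150:310],None,fx=4,fy=4,interpolation=2))
"
```

```text
t: 15.7
position: [0.6359, 0.0647, 0.165]
eef_rot: [-1.495, -1.86, 0.946]
wrist_force: [-1.7, 4.0, 1.7]
opening: 0.0231
t 15.7 q [-0.216 -0.047  2.044  0.448  0.606 -2.305] pos [0.6359 0.0647 0.165 ] F [-1.67  3.99  1.74] M [0.59 0.09 0.71] op 0.0231
t: 16.7
position: [0.636, 0.0645, 0.1651]
eef_rot: [-1.496, -1.86, 0.946]
wrist_force: [-0.2, 0.1, -0.3]
opening: 0.0552
t 16.7 q [-0.216 -0.047  2.044  0.448  0.606 -2.305] pos [0.636  0.0645 0.1651] F [-0.16  0.08 -0.32] M [0.04 0.14 0.02] op 0.0552
[-0.03525914 -0.15966562  0.16510828]
```

View pics/w9.png

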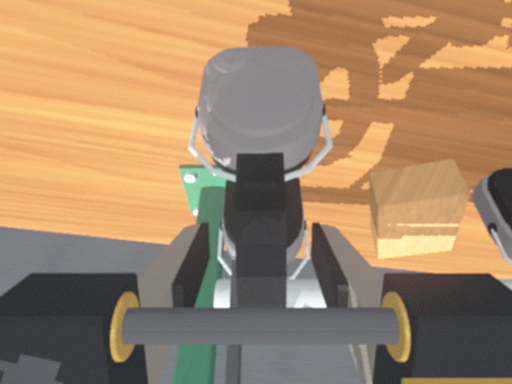

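View pics/s9c.png

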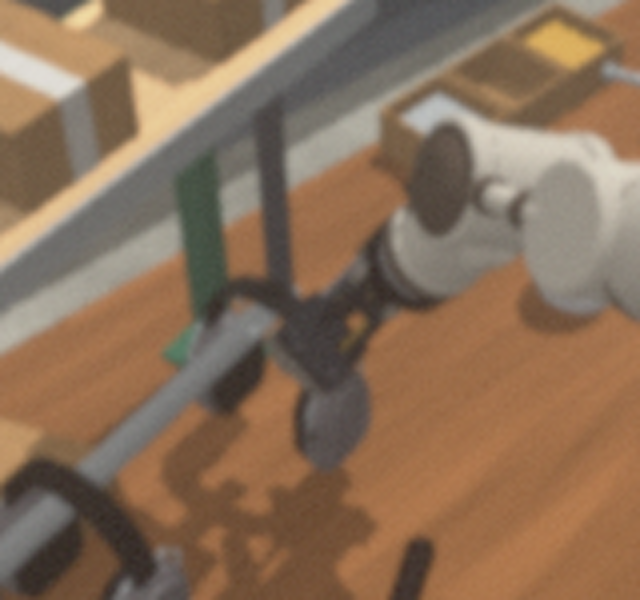

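```bash
python3 -m creep '{"translation":[[0,-0.006,0],[0,-0.016,0],[0,-0.028,0],[0,-0.042,0],[0,-0.058,0],[0,-0.076,0],[0,-0.094,0],[0,-0.11,0],[0,-0.12,0],[0,-0.12,0]],"rot":[[0,0,0],[0,0,0],[0,0,0],[0,0,0],[0,0,0],[0,0,0],[0,0,0],[0,0,0],[0,0,0],[0,0,0]],"claw":[0.6,0.6,0.6,0.6,0.6,0.6,0.6,0.6,0.6,0.6]}'
python3 -c "
from fitpose import *
show()
a=grab('wrist','w10');b=grab('side','s10');c=grab('top','t10')
cv2.imwrite('pics/s10c.png',cv2.resize(b['color'][120:270,150:310],None,fx=4,fy=4,interpolation=2))
cv2.imwrite('pics/t10c.png',cv2.resize(c['color'][140:240,120:300],None,fx=4,fy=4,interpolation=2))
o=rackp(0,-.158,.039)
fitp(['w10'],o,rk[1],xmin=-.1);fitp(['s10'],o,rk[1],xmin=-.1);fitp(['s10'],o,rk[1],.1,-.1)
"
```

```text
t: 18.05
position: [0.567, 0.0491, 0.2632]
eef_rot: [-1.498, -1.861, 0.945]
wrist_force: [0.6, -0.0, -0.2]
opening: 0.0555
t 18.05 q [-0.297 -0.378  2.116  0.387  0.872 -2.256] pos [0.567  0.0491 0.2632] F [ 0.59 -0.   -0.22] M [ 0.02  0.17 -0.03] op 0.0555
['w10'] 10371 rms 0.0019 origin rack [ 0.0005 -0.1585  0.0395] yaw rel 1.09 pitch roll [ 0.65 -0.28] crown in rack [ 0.0007 -0.1584  0.1975]
['s10'] 849 rms 0.0024 origin rack [-0.002  -0.1565  0.0375] yaw rel 0.49 pitch roll [-0.19 -1.29] crown in rack [-0.0021 -0.1561  0.1961]
['s10'] 328 rms 0.0021 origin rack [-0.0026 -0.1566  0.0377] yaw rel 0.41 pitch roll [-0.    0.63] crown in rack [-0.0026 -0.1568  0.1962]
```

View pics/w10.png

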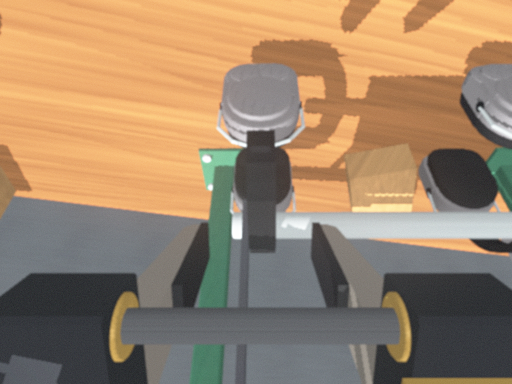

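View pics/s10c.png

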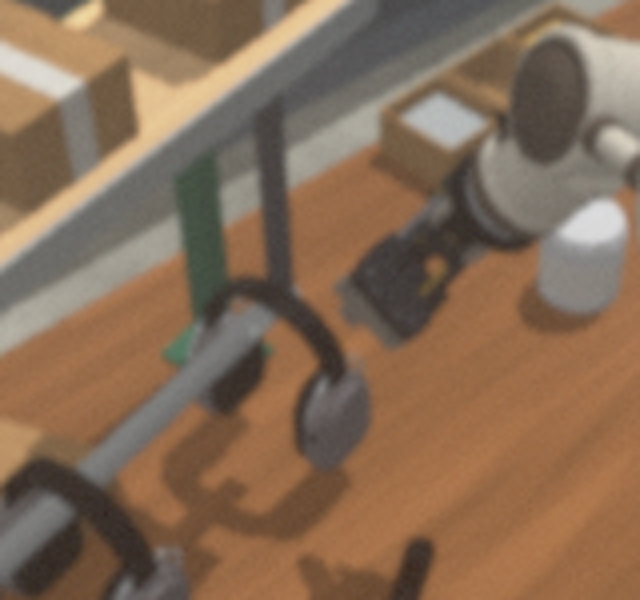

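View pics/t10c.png

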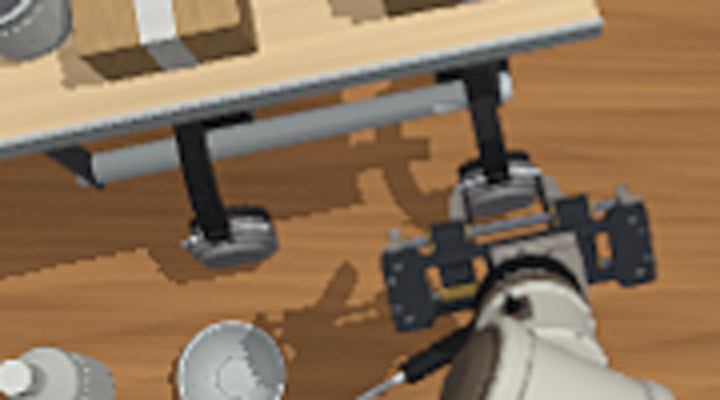

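```bash
python3 -m creep '{"translation":[[0,-0.01,0],[0,-0.02,0],[0,-0.03,0],[0,-0.04,0],[0,-0.04,0],[0,-0.04,0],[0,-0.04,0],[0,-0.04,0]],"rot":[[0,0,0],[0,0,0],[0,0,0],[0,0,0],[0,0,0],[0,0,0],[0,0,0],[0,0,0]],"claw":[0.6,0.6,0.6,0.6,0.6,0.6,0.6,0.6]}'
python3 -c "
from fitpose import *
show()
grab('wrist','w11');grab('side','s11')
o=rackp(0,-.158,.039)
fitp(['w11'],o,rk[1],xmin=-.1);fitp(['s11'],o,rk[1],xmin=-.1)
a=np.load('side0.npz')['color'].astype(int);b=np.load('s11.npz')['color'].astype(int)
d=abs(a-b).max(2)[230:340,130:215]; print('hung/dish/bottle region diff',np.percentile(d,[50,99,100]))
r.finish_job()"
```

```text
t: 19.2
position: [0.5437, 0.0444, 0.2939]
eef_rot: [-1.495, -1.86, 0.946]
wrist_force: [0.0, -1.1, -0.6]
opening: 0.0556
t 19.2 q [-0.331 -0.475  2.122  0.38   0.972 -2.251] pos [0.5437 0.0444 0.2939] F [ 0.05 -1.07 -0.61] M [-0.01  0.15 -0.01] op 0.0556
['w11'] 8331 rms 0.0019 origin rack [ 0.0005 -0.158   0.0395] yaw rel 1.05 pitch roll [ 0.74 -0.62] crown in rack [ 0.0007 -0.1578  0.1974]
['s11'] 855 rms 0.0023 origin rack [-0.0016 -0.1567  0.0371] yaw rel 0.83 pitch roll [ 0.08 -0.99] crown in rack [-0.0015 -0.1564  0.1956]
hung/dish/bottle region diff [ 3. 53. 73.]
the job is handed in; nothing more can be done
```

The loose ear defenders now hang on the free end of the rail, one cup on each side, with the headband up against the end strap. I handed the job in at about 19 s of the 54 s allowed.

- **How it went:** I gripped the band on its robot-side slope, lifted the pair over the rail and lowered it until the wrist felt contact. I then slid it along until the strap pushed back with about 7 N, eased off to about 4 N, let go and backed away.
- **Position:** in the last checks the crown lay at rack y −157.8 mm by the wrist camera and −156.4 mm by the side camera; the value expected when touching the strap is −158 mm. Both put its height within about 2 mm of the rail top. The pair hung level and straight to about 1°, and the wrist force after letting go was only noise.
- **Other things:** the hanging pair and the dish looked unmoved in the pictures. A pixel comparison of that area had a median difference of 3, with a few pixels changing by up to 73. I took those for shadows and did not check them one by one, and I did not check the tin, tape and bottle separately.
- **Possible fault:** early on, with the gripper empty, joint 2 read −0.944 against its stated limit of −0.94. I moved it away at once, but I can't tell whether that counts as passing its range.

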